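# Take the sauce pot off the warmer and switch the warmer off

### The arm

A 6-joint arm with a two-finger parallel gripper is mounted at the origin on the work surface. World frame = base frame: x ahead of the robot, y to its left, z up, the work surface at z = 0. Lengths are in mm, angles in degrees, forces in N, time in s.
With the tool pointing down it reaches from about 350 to 850 mm from the base axis. Payload 8.1 kg.
Tool frame: the origin (TCP) lies midway between the tips of the shut fingers; the grasp point (between the pads) lies 19 mm behind it (r.grasp_offset is the distance from the TCP to the grasp point, in mm); z points along the fingers, x is the direction in which the jaws open and shut, and the axes are right-handed (so a half turn about z gives the same grasp; the last joint's range is limited). The gripper opens to 85 mm and grips with 20 to 120 N. Pads are 22 mm wide; open, the fingers measure 114 mm over their backs; the gripper's body (76 mm by 85 mm) begins 54 mm behind the grasp point. The pads swing forward as they close: fully open they stand 13 mm farther back than shut.
Start: joints at [-78.289, 7.471, 85.268, -0, 87.261, -4.893], TCP at [171.477, -574.979, 231.292] pointing down, gripper open.
Joint ranges: [-169.43, 169.43], [-51.17, 129.36], [1.28, 143.12], [-76.62, 256.62], [0, 156.53], [-152.29, 152.29]. Speed limits (degrees/s): [136.94, 136.94, 159.86, 180, 180, 180].

### API

Orientations are given as [roll, pitch, yaw] about the fixed x, y, z axes, in that order (R = Rz(yaw) Ry(pitch) Rx(roll)).
In Python, from bench import r, optics, hand_in gives the robot as it stands.
- The arm moves only by the shell command python3 -m pendant 'ROWS' [FORCE]. ROWS is JSON, a list of rows, each a list of 5 numbers: the opening, from 0 (shut) to 1 (fully open), then the shift along the tool's x, y, z in mm, then the turn about the tool's z in degrees. A call has 1 to 10 rows; each row shifts and turns the commanded pose from where the row before left it, along the tool's axes as they then stand; what a row does not reach is not made up. A row lasts 1/10 s, in which the tool goes at most 50 mm and 8.59 degrees, less where a joint would pass 70% of its speed; a pose out of reach is approached as far as the arm can. A call with a gripper value outside its range is refused whole. The fingers move at their own pace and stop on an object; FORCE is the grip in N (left out, the last holds). Time passes only in rows, so rows that do not move let the fingers close. It gives the time, the measured TCP pose, the force and the opening at its end, in the units of the state.
- r.sense(): the state, without advancing time (a new reading comes with each control period).
- optics.snapshot(name): name is "scene" or "top"; returns (picture, depth): 480x640x3 uint8, blue, green, red; 480x640 float32, mm along the optical axis (not along the pixel's ray), 0 where there is no reading.
- optics.camera_params(name): a dict with "camera_matrix" (3x3 intrinsics, pixels), "k1" (the pictures are not rectified: a ray, as slopes to the right and down, at radius r is drawn at 1 + k1 r^2 times it, then the intrinsics apply), "eye" and "orientation" of the camera in the world. Camera axes: x right, y down, z forward; pixel columns grow to the right and rows downward; lengths in mm; the calibration is good to about 2 mm. A picture is of the moment at which its call begins. camera_params takes no time and is no camera call.
- hand_in(): hands the job in, once; it reports no verdict.
Trained networks look in the newest picture that a camera, given by its name, has taken for a name from the list of things; names that differ only in an ending like _2 or _b are one class to them, and where a whole thing is asked for, a point or a joint stands for the part that bears it (a point fixed in the world has none). Each returns a list of dicts, best first, with "score" (0 to 1); they miss things now and then, are a little off and sometimes report something else, mostly with a low value. They report only what shows in the picture. A call takes as long as a camera call. They do not tell look-alikes from the thing itself.
- optics.search_frame(camera, query): "at" ([x, y, z] in mm, in world coordinates, good to about 4 mm: the middle of the surface that is visible of it).
The state is a dict: "time": time; "joint_pos": joint angles; "qd": joint speeds; "joint_efforts": joint torques, N m; "tool_pos": TCP position; "tcp_rot": TCP orientation; "ft_force": force on the tool from outside, world axes, zero at the start; "wrist_torque": the same for the moment, N m; "finger_gap": finger opening in mm.
Only numpy, scipy, OpenCV 4.12 (cv2) and the standard library are available. Lean on these libraries where they do the work, as an engineer would, in place of code of your own. Each camera call takes 0.05 s, during which the arm holds its last target. There are 200 camera calls.

### The job

Lift the steel sauce pot off its warmer by the arched handle, keeping it upright and without knocking the lamp hood that overhangs it, and set it down gently, standing fully on the round wooden trivet. Then let go and switch the warmer off by pushing its lever all the way over, away from the robot. Leave the jar, the cups and the praline tray where they are.

Things in the scene. Friction and masses are not known exactly. Their poses are not given: they have to be found in the camera images.
- pot: Loose lidded steel sauce pot, 0.35 to 0.7 kg: round body 100 mm across, 88 mm high (foot 88 across, lid to 100), thin bent spout on its +x side out to 82 mm from the axis, rigid arched handle over the top in the pot's x-z plane, 157 mm high overall. Origin: centre of underside; z up. Starts on the warmer's seat, x axis within 0.2 rad of the warmer's x.
- handle (a point): Centre of the pot's black handle grip, 150 mm above the pot's origin on its axis, over the centre of mass. The grip is a straight level bar along the pot's x axis, 64 mm long, 16 wide, 14 high; 8 mm steel wires run down from its ends, 44 mm from the axis. 43 mm are free between it and the lid.
- warmer: Fixed steel warmer on the counter: base 160 mm in x (-65 to +95) by 140 mm in y, 45 mm high, round seat on top, lamp hood above. Origin: on the seat's axis at counter level; z up; x points away from the robot, yawed up to 0.25 rad either way. The pot is taken out towards -x, where it is open.
- seat (a point): Centre of the seat, 49 mm above the counter, where the pot's underside rests (within 3 mm of centre). A rim of 52 mm inner and 57 mm outer radius stands 8 mm above it: raise the pot more than that before moving it sideways.
- hood_edge (a point): Middle of the lower front edge of the warmer's fixed brass lamp hood, 310 mm up, 10 mm to the -x side of the seat axis. Slab 105 mm deep (towards +x), 130 wide, 30 thick, on two posts 83 mm behind the seat axis, 116 mm apart. Underside 111 mm above the handle grip's centre: a tool straight down on the grip strikes it; come from the -x side tilted about 30 to 45 degrees.
- trivet: Fixed round dark-wood trivet on the counter, 160 mm across and 12 mm thick, to the left or the right of the warmer. Origin: centre of its underside, at counter level.
- switch (a joint): Warmer's toggle lever, rad: 0 = leaning to the warmer's -x (on), 0.5 upright, 1.0 = fully over to +x (off). Starts at 0 to 0.2; slight friction (1 N at the ball), stays where left. Axis along the warmer's y, 22 mm up, at x -100 mm, y -105 mm in the warmer's frame, on a fixed block 70 (x) by 50 by 25 mm high, 35 at the hinge barrel.
- switch_tip (a point): Centre of the black ball, 26 mm across, at the lever's end, 70 mm from its axis: about 83 mm above the counter at both ends of the swing, 92 mm when upright.
- jar: Bystander: loose amber glass jar with steel lid, 94 mm across and 127 mm high, on the other side of the warmer from the trivet. Origin: centre of its underside.
- cups: Bystander: loose stack of paper cups, 72 mm across, 128 mm high, on the right at the back. Origin: centre of its underside.
- praline_tray: Bystander: loose black tray of pralines, 100 by 130 mm, 25 mm high, on the left at the back. Origin: centre of its underside.
Not all that is in view belongs to the job. Several things look just like the trivet: the one meant starts nearest to the robot's base.

How it is judged (in metres and radians):
On the way, in this order (a step that is already met when the one before it is completed fails the run):
1. the pot is lifted clear of the seat's rim (z of pot in the frame of seat above 0.01 m and contact force between pot and warmer below 0.1 N), for 0.1 s.
2. the pot stands upright on the trivet, let go and at rest (horizontal distance between pot and trivet below 0.035 m and z of pot in the frame of trivet between 0.008 and 0.016 m and angle between pot's own z axis and vertical below 0.06 rad and linear speed of pot below 0.02 m/s and contact force between the fingers and pot below 0.1 N), for 0.2 s.
3. the lever is pushed fully over to off (value of joint switch above 0.9 rad), for 0.1 s.
At the end, for the whole second after the job is handed in: The pot stands upright (within 0.06 rad) and at rest on the trivet, its axis within 35 mm of the trivet's centre and its underside within 4 mm of the trivet's top, released; the lever reads more than 0.9 rad (off) (all of step 2 and value of joint switch above 0.9 rad); the robot touches nothing.
It fails at once if the pot is tipped more than 0.45 rad (angle between pot's own z axis and vertical above 0.45 rad).
It fails at once if the lamp hood is knocked (more than 15 N, by the robot or the pot) (contact force between any of the arm, the fingers, pot and hood above 15 N).
It fails at once if the pot is dropped (falls from the fingers at more than 0.4 m/s, a fall of some 8 mm) or slammed on the trivet at more than 0.25 m/s ((contact force between the fingers and pot below 0.1 N and linear speed of pot above 0.4 m/s) or (contact force between pot and trivet above 1 N and linear speed of pot above 0.25 m/s)).
It fails at once if the jar, the cups or the praline tray is moved more than 30 mm (distance of any of jar, cups, praline_tray from where it was at the start of the episode above 0.03 m).
It also fails if it takes over 54 s, if anything falls off the work surface, if the arm or the gripper's body presses on something with over 40 N, if the wrist force passes 120 N, or if a joint passes its speed limit or range.

## Working session

There is one attempt and no reset: what is moved stays moved. The work goes in short steps, Python scripts to look and compute and a shell command to move; the robot and the scene stay as the last step left them, time stands still between calls to the robot, and variables do not carry over. Pictures are saved under pics/ and viewed, about 8 in all and at most 12, crops included, and the job is handed in when it is done.

```bash
ls; mkdir -p pics; cat > h.py <<'E'
import numpy as np, cv2
from bench import r, optics, hand_in
from scipy.spatial.transform import Rotation as R
def pts(cam, depth):
    p=optics.camera_params(cam); K=np.array(p["camera_matrix"]); k1=p["k1"]
    v,u=np.mgrid[0:480,0:640].astype(float)
    xd=(u-K[0,2])/K[0,0]; yd=(v-K[1,2])/K[1,1]
    x,y=xd.copy(),yd.copy()
    for _ in range(10):
        s=1+k1*(x*x+y*y); x,y=xd/s,yd/s
    P=np.stack([x*depth,y*depth,depth],-1)
    o=np.array(p["orientation"],float)
    Rm=o if o.shape==(3,3) else R.from_euler('xyz',o,degrees=True).as_matrix()
    W=P@Rm.T+np.array(p["eye"]); W[depth<=0]=np.nan
    return W
E
python3 - <<'E'
from h import *
for c in ("scene","top"):
    im,d=optics.snapshot(c); cv2.imwrite(f"pics/{c}0.png",im); np.save(f"{c}0.npy",d)
    print(c,optics.camera_params(c))
    for q in ("pot","handle","warmer","seat","hood_edge","trivet","switch","switch_tip","jar","cups","praline_tray"):
        try: print(q,[(np.round(e["at"]).tolist(),round(e["score"],2)) for e in optics.search_frame(c,q)])
        except Exception as ex: print(q,ex)
print(r.sense())
E
```

```text
pics
scene {'camera_matrix': array([[542.55132957,   0.        , 316.30338256],
       [  0.        , 542.55132957, 239.03784491],
       [  0.        ,   0.        ,   1.        ]]), 'k1': -0.1654410044160163, 'eye': array([1179.92722876, -111.9403339 , 1189.68802397]), 'orientation': array([-150.40637903,   -0.66137787,   89.10830977])}
pot [([626.0, 39.0, 138.0], 0.95)]
handle [([628.0, 32.0, 134.0], 0.77)]
warmer [([646.0, 25.0, 320.0], 0.83)]
seat [([645.0, 26.0, 321.0], 0.86)]
hood_edge [([658.0, 33.0, 340.0], 0.62)]
trivet [([549.0, -531.0, 11.0], 0.65), ([550.0, -331.0, 12.0], 0.63)]
switch [([475.0, -71.0, 85.0], 0.5)]
switch_tip [([476.0, -64.0, 86.0], 0.72)]
jar [([495.0, 293.0, 97.0], 0.72)]
cups [([762.0, -261.0, 126.0], 0.79)]
praline_tray [([753.0, 256.0, 10.0], 0.9), ([628.0, 36.0, 135.0], 0.51)]
top {'camera_matrix': array([[531.97822952,   0.        , 315.53489   ],
       [  0.        , 531.97822952, 242.27906846],
       [  0.        ,   0.        ,   1.        ]]), 'k1': 0.017870217960222375, 'eye': array([ 351.71895134,  -81.18635317, 1366.39627022]), 'orientati
[... 482 characters left out ...]
([742.0, 257.0, 10.0], 0.72)]
{'time': 1.2, 'joint_pos': array([-7.82885908e+01,  7.47225471e+00,  8.52696263e+01,  5.10398822e-04,
        8.72622205e+01, -4.89330946e+00]), 'qd': array([-0.01883944, -0.00665052,  0.04520168,  0.00405098,  0.01437585,
       -0.13758047]), 'joint_efforts': array([-1.39524396e-03, -5.69326329e+01, -5.00860870e+01, -5.39243356e-04,
        1.38395983e-03,  2.36335512e-05]), 'tool_pos': array([ 171.47882912, -574.95563753,  231.26333896]), 'tcp_rot': array([-1.79999142e+02,  4.04310759e-03, -7.33953057e+01]), 'ft_force': array([-0.19593051,  0.33456666, -0.93730872]), 'wrist_torque': array([0.01361327, 0.02665828, 0.02086777]), 'finger_gap': 85.44762292877184}
```

View pics/scene0.png

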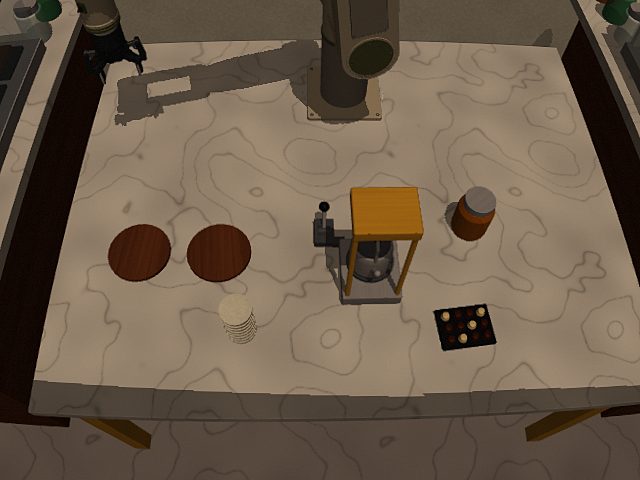

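View pics/top0.png

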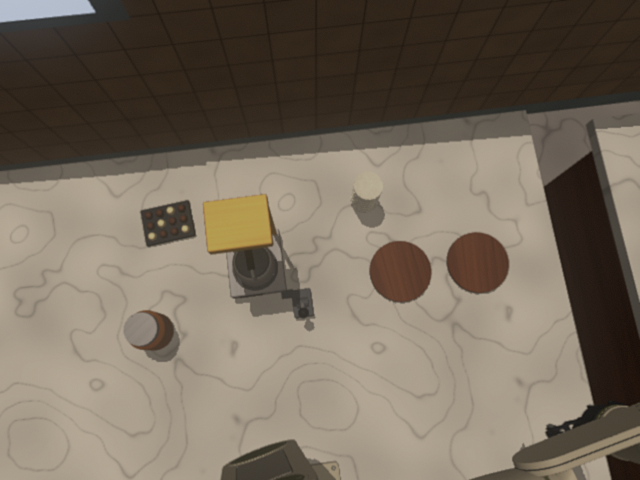

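The scene shows the hood at (386,212), the pot under it, the lever at (323,207), and two trivets at (219,252) and (139,252). The nearer one is at about (546,-330). Next I fit the hood, the handle, the trivet and the lever ball from depth.

```bash
python3 - <<'E'
from h import *
for c in ("scene","top"):
    W=pts(c,np.load(f"{c}0.npy")); im=cv2.imread(f"pics/{c}0.png"); z=W[...,2]
    def sel(zlo,zhi,cx,cy,rad): return W[(z>zlo)&(z<zhi)&(np.hypot(W[...,0]-cx,W[...,1]-cy)<rad)]
    H=sel(325,355,640,28,130); rect=cv2.minAreaRect(H[:,:2].astype(np.float32)); print(c,"hood",rect,np.median(H[:,2]),len(H))
    hsv=cv2.cvtColor(im,cv2.COLOR_BGR2HSV)
    T=sel(6,20,546,-330,82+30); m=(z>6)&(z<20)&(np.hypot(W[...,0]-546,W[...,1]+330)<100)&(hsv[...,1]>110)
    T=W[m]; print("trivet",cv2.minEnclosingCircle(T[:,:2].astype(np.float32)),T.mean(0))
    B=sel(72,105,468,-70,35); print("ball",B.mean(0),B.max(0),B.min(0),len(B))
    G=sel(142,172,580,28,70); print("grip",len(G)); 
    if len(G)>5: print(cv2.minAreaRect(G[:,:2].astype(np.float32)),G.mean(0),G.max(0),G.min(0))
    for n,lo,hi in (("base",38,48),("lid",96,106)):
        P=sel(lo,hi,590,28,130); print(n,len(P), cv2.minAreaRect(P[:,:2].astype(np.float32)) if len(P)>5 else '')
        if n=="lid" and len(P)>5: print(cv2.minEnclosingCircle(P[:,:2].astype(np.float32)))
im=cv2.imread("pics/top0.png")[180:340,190:340]; cv2.imwrite("pics/crop1.png",cv2.resize(im,None,fx=3.7,fy=3.7,interpolation=cv2.INTER_CUBIC))
E
```

```text
scene hood ((635.4039916992188, 37.264930725097656), (108.27172088623047, 130.15646362304688), 0.5947130918502808) 339.98377391986116 3483
trivet ((543.8487548828125, -329.9514465332031), 81.30912017822266) [ 547.61253277 -329.84053681   12.95434444]
ball [468.0208338  -69.89262677  91.0581624 ] [478.5355139  -57.40477321  99.49180336] [452.48863955 -81.62877005  72.33573229] 96
grip 333
((617.8309936523438, 37.82660675048828), (48.75810241699219, 72.2235107421875), 3.6554617881774902) [611.75396429  33.63894383 146.24728096] [642.28073497  72.82956451 171.74295074] [591.8207325    0.86412606 142.00299822]
base 1325 ((608.0048828125, 36.630252838134766), (159.74595642089844, 140.88656616210938), 0.19144923985004425)
lid 84 ((641.4036865234375, 35.17778778076172), (79.58694458007812, 123.95783233642578), 1.216859221458435)
((649.1846313476562, 36.13784408569336), 68.28728485107422)
top hood ((633.1538696289062, 37.992305755615234), (106.314208984375, 130.36044311523438), 0.847750723361969) 340.1869045454548 3395
trivet ((543.3014526367188, -328.7613525390625), 77.86283111572266) [ 542.28443209 -328.95196713   12.43216614]
ball [460.51730333 -68.90563009  94.35401166] [472.38077186 -56.58680991 102.56571989] [448.65412181 -81.08614402  83.9781225 ] 92
grip 524
((581.2969360351562, 34.41042709350586), (74.83295440673828, 77.08766174316406), 4.048357963562012) [587.18827555  33.06423116 146.23542654] [619.00727476  73.87355176 170.21732166] [543.96858794  -3.41443104 142.00659985]
base 861 ((580.8712158203125, 34.44301986694336), (190.24078369140625, 154.95445251464844), 7.2532782554626465)
lid 30 ((597.74853515625, 0.8262557983398438), (49.74563980102539, 147.4531707763672), 55.853607177734375)
((610.66455078125, 19.869943618774414), 73.75019836425781)
```

View pics/crop1.png

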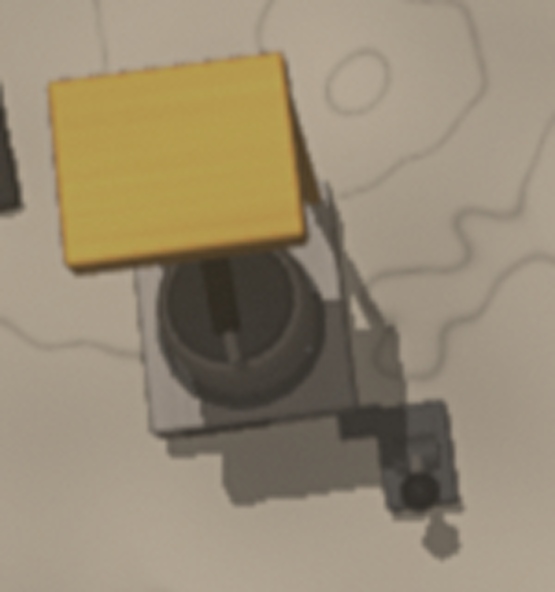

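```bash
python3 - <<'E'
from h import *
for c in ("scene","top"):
    W=pts(c,np.load(f"{c}0.npy")); z=W[...,2]
    m=(z>195)&(z<215)&(np.hypot(W[...,0]-590,W[...,1]-37)<70); P=W[m]
    print(c,len(P))
    if len(P)>5:
        print(cv2.minAreaRect(P[:,:2].astype(np.float32)),P.min(0),P.max(0))
        vx=cv2.fitLine(P[:,:2].astype(np.float32),cv2.DIST_HUBER,0,.01,.01).ravel();print(vx,np.degrees(np.arctan2(vx[1],vx[0])))
    m=(z>138)&(z<153)&(np.hypot(W[...,0]-590,W[...,1]-37)<75); P=W[m]; print(cv2.minEnclosingCircle(P[:,:2].astype(np.float32)),len(P))
E
```

```text
scene 24
((631.0549926757812, 36.50026321411133), (14.714080810546875, 13.88692569732666), 88.26998901367188) [623.8925598   29.3561997  195.06172776] [638.02722895  44.06357161 205.73987684]
[3.8952908e-01 9.2101419e-01 6.2699207e+02 3.5644684e+01] 67.0748
((619.5892333984375, 39.067203521728516), 44.80290222167969) 445
top 168
((578.643310546875, 34.165077209472656), (54.655513763427734, 15.97072982788086), 4.939868927001953) [551.18294058  25.35739546 195.26593995] [605.4233608   43.86408197 211.34463165]
[9.9693328e-01 7.8256078e-02 5.7899994e+02 3.3883087e+01] 4.488332
((588.3550415039062, 34.96172332763672), 45.16847229003906) 667
```

The grip's visible strip runs x 551–605 along a line at about 4.5°. That puts the grip centre near (591,35,199). The rows have no tilt parameter, so I'll check what the interface offers.

```bash
python3 -m pendant '[[1,0,0,-45,2],[1,0,0,-45,2],[1,0,0,-45,2],[1,0,0,-45,2],[1,-7,-7,-45,4]]'; cat >> h.py <<'E'
def go(target):
    s=r.sense(); M=R.from_euler('xyz',s["tcp_rot"],degrees=True).as_matrix()
    print("t",round(s["time"],2),"tcp",np.round(s["tool_pos"],1),"J",np.round(s["joint_pos"],1),"tilt",round(np.degrees(np.arccos(-M[2,2])),2),"F",np.round(s["ft_force"],1),"gap",round(s["finger_gap"],1))
    print("M",np.round(M,3).tolist()); print("shift",np.round(M.T@(np.array(target)-s["tool_pos"]),1))
E
python3 -c "
from h import *
go([560,45,450])"
```

```text
time: 1.7
tool_pos: [176.7, -567.1, 457.8]
tcp_rot: [180.0, -0.0, -85.5]
ft_force: [-0.2, -1.5, 0.3]
finger_gap: 85.5
t 1.7 tcp [ 176.7 -567.1  457.8] J [-77.6   8.2  61.   -0.  110.8   7.9] tilt 0.02 F [-0.2 -1.5  0.3] gap 85.5
M [[0.078, -0.997, -0.0], [-0.997, -0.078, -0.0], [0.0, 0.0, -1.0]]
shift [-580.5 -429.6    7.7]
```

```bash
python3 -m pendant '[[1,-39,-29,0,0],[1,-39,-29,0,0],[1,-39,-29,0,0],[1,-39,-29,0,0],[1,-39,-29,0,0],[1,-39,-29,0,0],[1,-39,-29,0,0],[1,-39,-29,0,0]]' >/dev/null;  python3 -m pendant '[[1,-39,-29,0,0],[1,-39,-29,0,0],[1,-39,-29,0,0],[1,-39,-29,0,0],[1,-39,-29,0,0],[1,-39,-29,0,0],[1,-39,-29,0,0]]'; python3 -c "
from h import *
go([860,62,450])"
```

```text
time: 3.2
tool_pos: [564.7, 53.1, 456.5]
tcp_rot: [-180.0, -0.0, -85.4]
ft_force: [1.2, -0.8, -0.7]
finger_gap: 85.7
t 3.2 tcp [564.7  53.1 456.5] J [  0.2   3.8  65.8  -0.  110.3  85.6] tilt 0.04 F [ 1.2 -0.8 -0.7] gap 85.7
M [[0.08, -0.997, 0.001], [-0.997, -0.08, -0.0], [0.0, -0.001, -1.0]]
shift [  14.8 -295.1    6.7]
```

```bash
python3 -m pendant '[[1,0,-45,0,0],[1,0,-45,0,0],[1,0,-45,0,0],[1,0,-45,0,0],[1,0,-45,0,0],[1,0,-45,0,0],[1,0,-45,0,0]]'; python3 -c "
from h import *
go([860,62,450])"
```

```text
time: 3.9
tool_pos: [799.9, 69.4, 432.9]
tcp_rot: [-178.2, 0.0, -85.4]
ft_force: [-3.1, 0.5, 1.6]
finger_gap: 85.5
t 3.9 tcp [799.9  69.4 432.9] J [  1.2  54.2   1.3   0.2 122.8  86.7] tilt 1.79 F [-3.1  0.5  1.6] gap 85.5
M [[0.08, -0.996, 0.031], [-0.997, -0.08, 0.003], [-0.001, -0.031, -1.0]]
shift [ 12.1 -59.8 -15.2]
```

At the reach limit the arm gives up orientation, and it tilts the useful way. I'll keep pushing outward to build that tilt.

```bash
python3 -m pendant '[[1,0,-45,0,0],[1,0,-45,0,0],[1,0,-45,0,0]]'; python3 -c "
from h import *
go([860,62,450])";  python3 -m pendant '[[1,0,0,-45,0],[1,0,0,-45,0],[1,0,0,-45,0]]'; python3 -c "
from h import *
go([860,62,450])"
```

```text
time: 4.2
tool_pos: [853.9, 73.2, 397.9]
tcp_rot: [-173.1, 0.0, -85.4]
ft_force: [-0.0, -0.0, -0.5]
finger_gap: 85.4
t 4.2 tcp [853.9  73.2 397.9] J [  1.3  56.8   1.3   0.5 114.9  86.9] tilt 6.93 F [-0.  -0.  -0.5] gap 85.4
M [[0.08, -0.989, 0.12], [-0.997, -0.08, 0.01], [-0.001, -0.121, -0.993]]
shift [ 11.6 -11.5 -51.1]
time: 4.5
tool_pos: [798.4, 68.5, 508.8]
tcp_rot: [-170.9, 0.1, -85.4]
ft_force: [0.3, -0.1, 0.9]
finger_gap: 85.3
t 4.5 tcp [798.4  68.5 508.8] J [  0.9  48.8   1.3   0.7 120.8  86.8] tilt 9.13 F [ 0.3 -0.1  0.9] gap 85.3
M [[0.08, -0.984, 0.158], [-0.997, -0.079, 0.014], [-0.001, -0.159, -0.987]]
shift [ 11.4 -50.7  67.7]
```

```bash
python3 -m pendant '[[1,0,-35,-35,0],[1,0,-35,-35,0],[1,0,-35,-35,0],[1,0,-35,-35,0],[1,0,-35,-35,0],[1,0,-35,-35,0]]'; python3 -c "
from h import *
go([860,62,450])"
```

```text
time: 5.1
tool_pos: [788.7, 66.6, 619.7]
tcp_rot: [-159.7, 0.1, -85.4]
ft_force: [0.3, -0.4, 0.1]
finger_gap: 85.3
t 5.1 tcp [788.7  66.6 619.7] J [  0.4  41.2   1.3   1.8 117.2  86.9] tilt 20.34 F [ 0.3 -0.4  0.1] gap 85.3
M [[0.081, -0.935, 0.346], [-0.997, -0.075, 0.03], [-0.002, -0.348, -0.938]]
shift [ 10.7  -7.3 183.7]
```

```bash
python3 -m pendant '[[1,0,-40,-30,0],[1,0,-40,-30,0],[1,0,-40,-30,0],[1,0,-40,-30,0],[1,0,-40,-30,0],[1,0,-40,-30,0],[1,0,-40,-30,0]]'; python3 -c "
from h import *
go([440,23,300])"
```

```text
time: 5.8
tool_pos: [777.1, 64.7, 739.1]
tcp_rot: [-146.1, 0.1, -85.4]
ft_force: [0.6, -0.7, -0.2]
finger_gap: 85.5
t 5.8 tcp [777.1  64.7 739.1] J [ -0.4  33.8   1.3   3.1 111.1  87. ] tilt 33.88 F [ 0.6 -0.7 -0.2] gap 85.5
M [[0.081, -0.828, 0.555], [-0.997, -0.066, 0.047], [-0.002, -0.557, -0.83]]
shift [ 15.4 526.5 175.3]
```

```bash
python3 -m pendant '[[1,0,-40,-30,0],[1,0,-40,-30,0],[1,0,-40,-30,0],[1,0,-40,-30,0]]'; python3 -c "
from h import *
go([440,23,330])"
```

```text
time: 6.2
tool_pos: [751.9, 62.0, 815.3]
tcp_rot: [-138.5, 0.2, -85.3]
ft_force: [0.1, -0.1, 0.5]
finger_gap: 85.3
t 6.2 tcp [751.9  62.  815.3] J [ -1.1  28.9   1.3   4.1 108.4  87.1] tilt 41.52 F [ 0.1 -0.1  0.5] gap 85.3
M [[0.081, -0.746, 0.661], [-0.997, -0.059, 0.056], [-0.003, -0.663, -0.749]]
shift [ 14.9 556.8 155.2]
```

```bash
python3 -m pendant '[[1,1,40,11,0],[1,1,40,11,0],[1,1,40,11,0],[1,1,40,11,0],[1,1,40,11,0],[1,1,40,11,0],[1,1,40,11,0]]' >/dev/null; python3 -m pendant '[[1,1,40,11,0],[1,1,40,11,0],[1,1,40,11,0],[1,1,40,11,0],[1,1,40,11,0],[1,1,40,11,0]]'; python3 -c "
from h import *
go([504,27.6,297])"
```

```text
time: 7.5
tool_pos: [498.7, 30.5, 426.9]
tcp_rot: [-138.5, 0.2, -85.3]
ft_force: [0.4, 0.1, 0.6]
finger_gap: 85.5
t 7.5 tcp [498.7  30.5 426.9] J [ -9.2 -50.3 118.7   9.8  71.3  76.4] tilt 41.46 F [0.4 0.1 0.6] gap 85.5
M [[0.082, -0.747, 0.66], [-0.997, -0.06, 0.056], [-0.003, -0.662, -0.749]]
shift [  3.7  82.2 100.7]
```

```bash
python3 -m pendant '[[1,1,16,34,0],[1,1,16,34,0],[1,0,16,34,0],[1,1,16,34,0],[1,1,16,34,0],[1,0,0,0,0]]'; python3 - <<'E'
from h import *
go([603.6,36,184.8])
im,d=optics.snapshot("top"); cv2.imwrite("pics/top2.png",im[150:390,150:400]); np.save("top2.npy",d)
im,d=optics.snapshot("scene"); cv2.imwrite("pics/scene2.png",im[100:340,250:500])
a=cv2.imread("pics/top2.png");b=cv2.imread("pics/scene2.png")
cv2.imwrite("pics/both2.png",cv2.resize(np.hstack([a,b]),None,fx=1.6,fy=1.6))
E
```

```text
time: 8.1
tool_pos: [549.4, 31.6, 240.0]
tcp_rot: [-139.2, 0.3, -85.3]
ft_force: [-1.1, 0.5, -1.0]
finger_gap: 85.7
t 8.1 tcp [549.4  31.6 240. ] J [ -7.5 -41.2 133.1  10.9  48.5  73.7] tilt 40.83 F [-1.1  0.5 -1. ] gap 85.7
M [[0.082, -0.754, 0.651], [-0.997, -0.059, 0.057], [-0.005, -0.654, -0.757]]
shift [ 0.3 -5.  77.3]
```

View pics/both2.png

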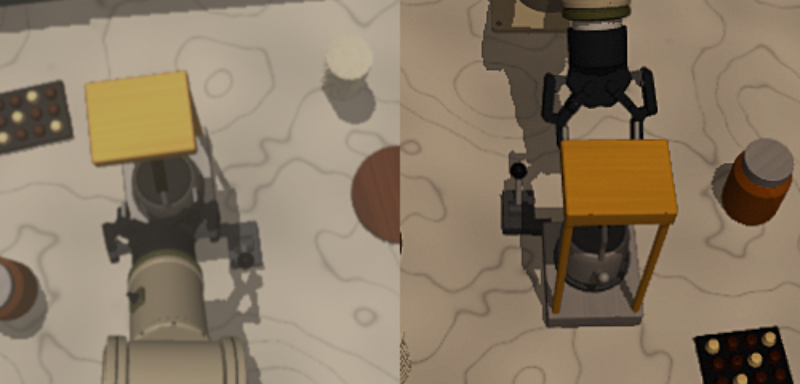

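The fingers straddle the grip on both sides: the tool is at (165,230) in the left view, and the grip points straight between the fingers. I'll move in and close.

```bash
python3 -m pendant '[[1,0,-1,20,0],[1,0,-1,20,0],[1,0,-2,20,0],[1,0,-1,17,0],[1,0,0,0,0]]'; python3 -c "
from h import *
go([603.6,36,184.8])"; python3 -m pendant '[[0,0,0,0,0],[0,0,0,0,0],[0,0,0,0,0],[0,0,0,0,0],[0,0,0,0,0],[0,0,0,0,0],[0,0,0,0,0],[0,0,0,0,0]]' 70;python3 -c "
from h import *
go([603.6,36,184.8])"
```

```text
time: 8.7
tool_pos: [607.6, 35.9, 194.5]
tcp_rot: [-138.6, 0.2, -85.3]
ft_force: [-0.8, 0.0, -0.3]
finger_gap: 85.1
t 8.7 tcp [607.6  35.9 194.5] J [ -5.6 -26.2 128.8  11.6  36.9  73.1] tilt 41.44 F [-0.8  0.  -0.3] gap 85.1
M [[0.082, -0.747, 0.659], [-0.997, -0.059, 0.056], [-0.003, -0.662, -0.75]]
shift [-0.4  9.4  4.7]
time: 9.5
tool_pos: [606.8, 35.8, 193.6]
tcp_rot: [-138.6, 0.1, -85.3]
ft_force: [-1.6, -0.6, 4.9]
finger_gap: 14.2
t 9.5 tcp [606.8  35.8 193.6] J [ -5.6 -26.2 129.   11.6  36.9  73. ] tilt 41.43 F [-1.6 -0.6  4.9] gap 14.2
M [[0.082, -0.747, 0.659], [-0.997, -0.06, 0.056], [-0.003, -0.662, -0.75]]
shift [-0.4  8.2  4.5]
```

The grip reads 14.2 mm against a 16 mm bar, and the grasp point is about 9 mm high. I'll open, go lower and re-grip.

```bash
python3 -m pendant '[[0.5,0,0,0,0],[0.5,0,0,0,0],[0.5,0,0,0,0],[0.5,0,5,3,0],[0.5,0,4,3,0],[0.5,0,0,0,0]]'; python3 -c "
from h import *
go([603.6,36,184.8])"; python3 -m pendant '[[0,0,0,0,0],[0,0,0,0,0],[0,0,0,0,0],[0,0,0,0,0],[0,0,0,0,0],[0,0,0,0,0],[0,0,0,0,0]]' 80;python3 -c "
from h import *
go([603.6,36,184.8])"
```

```text
time: 10.1
tool_pos: [602.5, 35.9, 180.3]
tcp_rot: [-138.8, 0.2, -85.3]
ft_force: [-0.4, -0.8, -0.5]
finger_gap: 42.8
t 10.1 tcp [602.5  35.9 180.3] J [ -5.7 -26.  130.1  12.   35.7  72.5] tilt 41.2 F [-0.4 -0.8 -0.5] gap 42.8
M [[0.082, -0.75, 0.656], [-0.997, -0.059, 0.056], [-0.003, -0.659, -0.752]]
shift [-0.1 -3.8 -2.7]
time: 10.8
tool_pos: [603.7, 35.7, 182.5]
tcp_rot: [-138.6, 0.2, -85.3]
ft_force: [1.1, -2.9, 0.6]
finger_gap: 15.0
t 10.8 tcp [603.7  35.7 182.5] J [ -5.7 -26.  130.   12.   35.7  72.5] tilt 41.37 F [ 1.1 -2.9  0.6] gap 15.0
M [[0.082, -0.748, 0.659], [-0.997, -0.06, 0.056], [-0.003, -0.661, -0.75]]
shift [-0.3 -1.5 -1.8]
```

```bash
python3 -m pendant '[[0,0,-3,-3.5,0],[0,0,-3,-3.5,0],[0,0,-3,-3.5,0],[0,0,-3,-3.5,0],[0,0,0,0,0],[0,0,0,0,0]]'; python3 - <<'E'
from h import *
go([503,33,202])
im,d=optics.snapshot("scene"); im2,d=optics.snapshot("top")
cv2.imwrite("pics/lift.png",cv2.resize(np.hstack([im[150:330,300:450],im2[190:330,190:340][:180].copy() if 0 else cv2.resize(im2[180:330,190:340],(180,180))]),None,fx=2.3,fy=2.3))
E
```

```text
time: 11.4
tool_pos: [603.3, 35.7, 200.9]
tcp_rot: [-138.6, 0.2, -85.3]
ft_force: [0.5, 0.4, -5.2]
finger_gap: 15.1
t 11.4 tcp [603.3  35.7 200.9] J [ -5.7 -27.4 129.   11.3  38.1  73.3] tilt 41.36 F [ 0.5  0.4 -5.2] gap 15.1
M [[0.082, -0.748, 0.658], [-0.997, -0.06, 0.056], [-0.003, -0.661, -0.751]]
shift [ -5.5  74.5 -67. ]
```

View pics/lift.png

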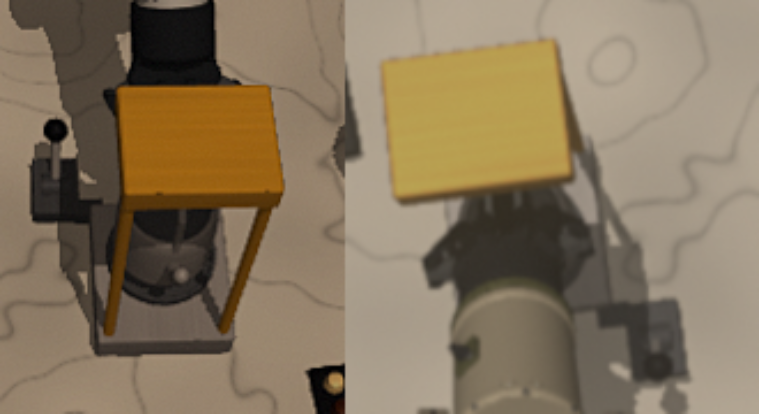

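Lifted 18 mm cleanly. The force reads 5.2 N down, which fits a pot of about 0.53 kg, and the pot looks level with no hood contact. Now I retreat along the tool axis.

```bash
python3 -m pendant '[[0,0,0,-6,0],[0,0,0,-11,0],[0,0,1,-13,0],[0,0,2,-13,0],[0,0,2,-13,0],[0,0,0,-7,0],[0,0,0,0,0]]'; python3 -c "
from h import *
go([557.6,-332,245])"
```

```text
time: 12.2
tool_pos: [558.3, 31.7, 246.3]
tcp_rot: [-138.5, 0.1, -85.3]
ft_force: [-0.0, 0.1, -4.7]
finger_gap: 14.6
t 12.2 tcp [558.3  31.7 246.3] J [ -7.2 -40.  132.1  10.8  47.6  73.8] tilt 41.49 F [-0.   0.1 -4.7] gap 14.6
M [[0.082, -0.747, 0.66], [-0.997, -0.06, 0.056], [-0.002, -0.663, -0.749]]
shift [362.4  23.  -19.8]
```

```bash
python3 -m pendant '[[0,12,1,-1,0],[0,24,1.5,-1,0],[0,32,2,-2,0],[0,36,2,-2,0],[0,36,2.5,-2,0],[0,36,2.5,-2,0],[0,36,2.5,-2,0],[0,36,2.5,-2,0]]'; python3 -c "
from h import *
go([557.5,-329.5,246])";  python3 -m pendant '[[0,36,2,-2,0],[0,32,2,-2,0],[0,24,2,-1,0],[0,12,1,-1,0],[0,6,0,0,0],[0,0,0,0,0]]'; python3 - <<'E'
from h import *
go([557.5,-329.5,182.5-49+12])
for c in("scene","top"):
    im,d=optics.snapshot(c); cv2.imwrite(f"pics/{c}3.png",im); np.save(f"{c}3.npy",d)
    print([(np.round(e["at"]),e["score"]) for q in("pot","handle") for e in optics.search_frame(c,q)])
E
```

```text
time: 13.0
tool_pos: [556.6, -219.3, 243.0]
tcp_rot: [-138.7, 0.1, -85.4]
ft_force: [0.4, 1.0, -5.1]
finger_gap: 14.8
t 13.0 tcp [ 556.6 -219.3  243. ] J [-44.5 -23.2 121.4  36.3  57.7  27.6] tilt 41.34 F [ 0.4  1.  -5.1] gap 14.8
M [[0.081, -0.749, 0.658], [-0.997, -0.059, 0.055], [-0.002, -0.66, -0.751]]
shift [109.9   3.9  -7.8]
time: 13.6
tool_pos: [556.7, -327.6, 242.6]
tcp_rot: [-138.7, 0.2, -85.3]
ft_force: [-0.4, -0.0, -5.2]
finger_gap: 15.1
t 13.6 tcp [ 556.7 -327.6  242.6] J [-54.  -10.  110.9  40.   61.5  17.3] tilt 41.32 F [-0.4 -0.  -5.2] gap 15.1
M [[0.081, -0.749, 0.658], [-0.997, -0.059, 0.056], [-0.004, -0.66, -0.751]]
shift [ 2.3 63.6 73.4]
[(array([ 575., -318.,  198.]), 0.92), (array([ 763., -260.,  124.]), 0.71), (array([ 574., -321.,  196.]), 0.7), (array([475., -67.,  87.]), 0.23)]
[(array([ 557., -310.,  201.]), 0.69), (array([ 554., -315.,  200.]), 0.75)]
```

View pics/scene3.png

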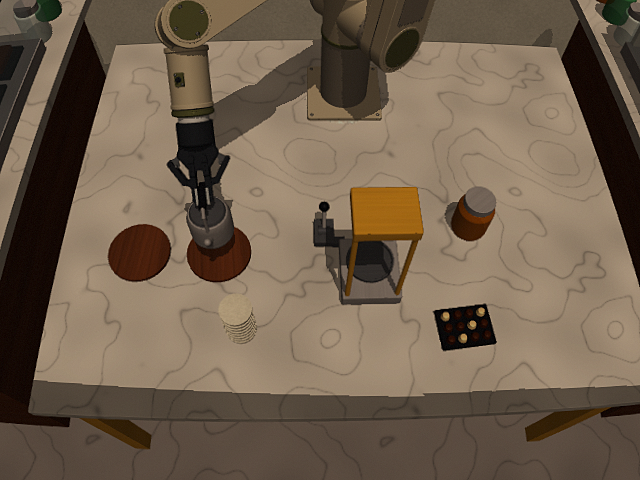

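The pot hangs upright over the right trivet, with the lid at (210,222) in the scene view. I'll check its axis and level from depth.

```bash
python3 - <<'E'
from h import *
from scipy.optimize import least_squares
L=[]
for c in("scene","top"):
    W=pts(c,np.load(f"{c}3.npy")); im=cv2.imread(f"pics/{c}3.png"); z=W[...,2]
    m=(z>112)&(z<194)&(np.hypot(W[...,0]-550,W[...,1]+330)<65)
    P=W[m]; L.append(P); print(c,len(P))
    m=(z>192)&(z<214)&(np.hypot(W[...,0]-548,W[...,1]+330)<60); Q=W[m]
    h=np.histogram(Q[:,2],bins=11); print(h[0],np.round(h[1],0)); 
    b=W[(z>125)&(z<185)&(np.hypot(W[...,0]-550,W[...,1]+330)<58)]
    f=least_squares(lambda p:np.hypot(b[:,0]-p[0],b[:,1]-p[1])-p[2],[546,-330,50],loss='soft_l1'); print("body",f.x,np.abs(f.fun).mean())
    f=least_squares(lambda p:np.hypot(b[:,0]-p[0]-p[2]*(b[:,2]-155),b[:,1]-p[1]-p[3]*(b[:,2]-155))-50,[546,-330,0,0],loss='soft_l1'); print("axis",np.round(f.x,3))
    g=W[(z>246)&(z<275)&(np.hypot(W[...,0]-548,W[...,1]+330)<60)]; 
E
```

```text
scene 802
[ 46  69  75  79  70 108 173 145  94  45  10] [192. 194. 196. 198. 200. 202. 204. 206. 208. 210. 212. 214.]
body [ 546.76033924 -328.51520918   49.09770358] 1.0010084022790282
axis [ 5.45686e+02 -3.28825e+02  4.00000e-03 -8.00000e-03]
top 335
[23 35 39 41 33 68 69 61 34 17  2] [192. 194. 196. 198. 200. 202. 204. 206. 208. 209. 211. 213.]
body [ 547.65283513 -329.94125961   53.49063523] 1.2847317136431031
axis [ 5.46604e+02 -3.26261e+02  5.00000e-02 -6.00000e-03]
```

The axis is at (546,-328.5) and level, and the trivet centre is at (544,-329.5). Lower it.

```bash
python3 -m pendant '[[0,0,4,4.5,0],[0,0,8,9,0],[0,0,10,11.4,0],[0,0,10,11.4,0],[0,0,10,11.4,0],[0,0,8,9,0],[0,0,6,6.8,0],[0,0,3,3.4,0],[0,0,0,0,0]]'; python3 -c "
from h import *
go([557.5,-329.5,145.5])"; python3 -m pendant '[[0,0,0.7,0.8,0],[0,0,0.7,0.8,0],[0,0,0.7,0.8,0],[0,0,0.7,0.8,0],[0,0,0,0,0]]'; 
```

```text
time: 14.8
tool_pos: [556.4, -327.0, 153.1]
tcp_rot: [-138.7, 0.2, -85.3]
ft_force: [0.8, -0.2, -4.6]
finger_gap: 15.0
t 14.8 tcp [ 556.4 -327.   153.1] J [-54.   -4.  115.3  44.5  53.7   8.9] tilt 41.32 F [ 0.8 -0.2 -4.6] gap 15.0
M [[0.082, -0.749, 0.658], [-0.997, -0.059, 0.057], [-0.004, -0.66, -0.751]]
shift [2.6 4.3 6.3]
time: 15.3
tool_pos: [556.5, -327.2, 149.7]
tcp_rot: [-138.6, 0.2, -85.3]
ft_force: [-1.0, -0.2, -5.0]
finger_gap: 14.9
```

```bash
python3 -m pendant '[[0,0,0.7,0.8,0],[0,0,0.7,0.8,0],[0,0,0.7,0.8,0],[0,0,0,0,0]]';  python3 -m pendant '[[0,0,0.7,0.8,0],[0,0,0,0,0]]';  python3 -m pendant '[[0,0,0.7,0.8,0],[0,0,0,0,0]]'
```

```text
time: 15.7
tool_pos: [556.4, -327.1, 146.2]
tcp_rot: [-138.7, 0.2, -85.3]
ft_force: [0.4, -0.5, -5.2]
finger_gap: 14.8
time: 15.9
tool_pos: [556.6, -327.3, 145.5]
tcp_rot: [-138.6, 0.2, -85.3]
ft_force: [-0.3, -0.5, -3.7]
finger_gap: 14.8
time: 16.1
tool_pos: [557.2, -327.8, 145.5]
tcp_rot: [-138.6, 0.1, -85.3]
ft_force: [2.0, 0.7, 0.4]
finger_gap: 14.5
```

Touchdown at the predicted height, with the weight off the wrist. Release.

```bash
python3 -m pendant '[[0.3,0,0,0,0],[0.6,0,0,0,0],[0.9,0,0,0,0],[1,0,0,0,0],[1,0,0,0,0],[1,0,0,0,0],[1,0,0,0,0],[1,0,0,0,0]]' 20;  python3 -m pendant '[[1,0,0,-10,0],[1,0,0,-20,0],[1,0,0,-30,0],[1,0,0,-40,0],[1,0,0,-40,0],[1,0,0,-10,0],[1,0,0,0,0]]'; python3 - <<'E'
from h import *
from scipy.optimize import least_squares
go([400,-70,130])
for c in("scene","top"):
    im,d=optics.snapshot(c); W=pts(c,d); cv2.imwrite(f"pics/{c}4.png",im); z=W[...,2]
    b=W[(z>28)&(z<90)&(np.hypot(W[...,0]-550,W[...,1]+330)<58)]
    f=least_squares(lambda p:np.hypot(b[:,0]-p[0]-p[2]*(b[:,2]-55),b[:,1]-p[1]-p[3]*(b[:,2]-55))-50,[546,-330,0,0],loss='soft_l1'); print("axis",np.round(f.x,3),len(b))
    g=W[(z>155)&(z<175)&(np.hypot(W[...,0]-546,W[...,1]+330)<55)];print(len(g),g.mean(0),g.max(0))
    B=W[(z>72)&(z<105)&(np.hypot(W[...,0]-468,W[...,1]+70)<35)]; 
    f=least_squares(lambda p:np.linalg.norm(B-p,axis=1)-13,B.mean(0)-[0,0,8],loss='soft_l1');print("ball",f.x,np.abs(f.fun).mean())
a=cv2.imread("pics/scene4.png");b=cv2.imread("pics/top4.png")
cv2.imwrite("pics/p4.png",cv2.resize(np.hstack([a[120:340,140:380],b[160:380,230:470]]),None,fx=1.6,fy=1.6))
E
```

```text
time: 16.9
tool_pos: [556.5, -327.2, 144.3]
tcp_rot: [-138.7, 0.2, -85.3]
ft_force: [0.9, 0.4, 1.1]
finger_gap: 85.8
time: 17.6
tool_pos: [457.3, -337.1, 259.4]
tcp_rot: [-138.6, -0.1, -85.4]
ft_force: [0.3, 0.4, 0.3]
finger_gap: 85.5
t 17.6 tcp [ 457.3 -337.1  259.4] J [-65.7 -20.2 117.5  41.   71.5  10. ] tilt 41.43 F [0.3 0.4 0.3] gap 85.5
M [[0.08, -0.747, 0.66], [-0.997, -0.061, 0.052], [0.001, -0.662, -0.75]]
shift [-271.   112.2   73.1]
axis [ 5.44765e+02 -3.29160e+02 -1.40000e-02 -3.00000e-03] 511
194 [ 551.70407396 -328.08750105  167.76727135] [ 588.62247053 -318.84607652  174.64494744]
ball [463.2559612  -69.66776208  84.78717579] 1.3137472679935622
axis [ 5.46707e+02 -3.27884e+02  3.70000e-02 -1.00000e-02] 288
242 [ 544.69801909 -326.5193768   167.39143628] [ 588.9503071  -317.06413596  174.74729401]
ball [461.83875743 -68.68293609  85.70156999] 1.35984523113828
```

View pics/p4.png

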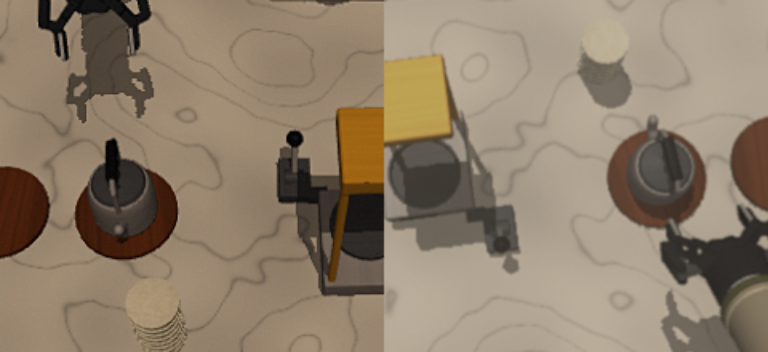

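The pot stands upright on the trivet, with its axis within about 3 mm of centre, and it is released. The ball is at (462.5,-69,85). I'll close the fingers and go behind it.

```bash
python3 -m pendant '[[0,-30,7.3,2.3,0],[0,-30,7.3,2.3,0],[0,-30,7.3,2.3,0],[0,-30,7.3,2.3,0],[0,-30,7.3,2.3,0],[0,-30,7.3,2.3,0],[0,-30,7.3,2.3,0],[0,-30,7.3,2.3,0],[0,-30,7.3,2.3,0],[0,0,0,0,0]]'; python3 -c "
from h import *
go([405,-69,120])"
```

```text
time: 18.7
tool_pos: [452.8, -110.7, 187.4]
tcp_rot: [-140.4, 2.4, -83.2]
ft_force: [-0.1, -0.1, -0.8]
finger_gap: 0.0
t 18.7 tcp [ 452.8 -110.7  187.4] J [-44.9 -51.  143.1  34.5  66.5  31.2] tilt 39.67 F [-0.1 -0.1 -0.8] gap 0.0
M [[0.118, -0.768, 0.629], [-0.992, -0.064, 0.107], [-0.042, -0.637, -0.77]]
shift [-44.1  76.9  26.3]
```

```bash
python3 -m pendant '[[0,-4,30,-20,0],[0,-4,30,-20,0],[0,-4,30,-20,0],[0,-4,30,-20,0]]'; python3 -c "
from h import *
go([405,-69,120])"
```

```text
time: 19.1
tool_pos: [357.3, -170.0, 180.7]
tcp_rot: [-142.3, 5.0, -81.2]
ft_force: [0.2, -0.7, -0.0]
finger_gap: -0.2
t 19.1 tcp [ 357.3 -170.   180.7] J [-69.4 -51.  143.1  37.9  85.   11.1] tilt 37.97 F [ 0.2 -0.7 -0. ] gap -0.2
M [[0.152, -0.79, 0.594], [-0.985, -0.068, 0.162], [-0.088, -0.609, -0.788]]
shift [-86.9  -7.5  92.5]
```

```bash
python3 -m pendant '[[0,-25,-1,22,0],[0,-25,-1,22,0],[0,-25,-1,22,0],[0,-25,-1,22,0]]'; python3 -c "
from h import *
go([405,-69,120])"
```

```text
time: 19.5
tool_pos: [423.8, -84.3, 171.1]
tcp_rot: [-145.0, 6.2, -80.6]
ft_force: [0.5, 0.3, 0.2]
finger_gap: 0.5
t 19.5 tcp [423.8 -84.3 171.1] J [-45.  -51.  143.1  32.7  73.   32. ] tilt 35.44 F [0.5 0.3 0.2] gap 0.5
M [[0.162, -0.819, 0.551], [-0.981, -0.073, 0.181], [-0.108, -0.57, -0.815]]
shift [-12.6  43.4  34. ]
```

```bash
python3 -m pendant '[[0,-10,25,20,0],[0,-10,25,20,0],[0,-10,25,20,0]]'; python3 -c "
from h import *
go([405,-69,120])"
```

```text
time: 19.8
tool_pos: [413.9, -66.0, 159.7]
tcp_rot: [-148.5, 6.7, -80.1]
ft_force: [-0.3, 0.3, 0.1]
finger_gap: -0.2
t 19.8 tcp [413.9 -66.  159.7] J [-41.  -51.1 143.1  29.2  73.6  36.2] tilt 32.1 F [-0.3  0.3  0.1] gap -0.2
M [[0.171, -0.851, 0.497], [-0.978, -0.086, 0.188], [-0.117, -0.518, -0.847]]
shift [ 6.1 28.4 28.6]
```

```bash
python3 -m pendant '[[0,4,22,34,0],[0,4,22,34,0],[0,4,22,34,0],[0,4,22,34,0]]'; python3 -c "
from h import *
go([405,-69,82])"
```

```text
time: 20.2
tool_pos: [438.5, -81.7, 6.3]
tcp_rot: [-149.9, 7.6, -79.6]
ft_force: [1.1, 0.3, 0.1]
finger_gap: 0.3
t 20.2 tcp [438.5 -81.7   6.3] J [-39.9 -21.4 143.   37.   49.7  19.4] tilt 30.92 F [1.1 0.3 0.1] gap 0.3
M [[0.18, -0.863, 0.472], [-0.975, -0.092, 0.203], [-0.132, -0.497, -0.858]]
shift [-28.4  -9.9 -78.2]
```

```bash
python3 -m pendant '[[0,0,-3,-20,0],[0,-9,-4,-24,0],[0,-10,-4,-20,0],[0,-8,-3,-10,0],[0,0,0,0,0]]'; python3 - <<'E'
from h import *
go([425,-69,80])
from scipy.optimize import least_squares
im,d=optics.snapshot("scene"); W=pts("scene",d); z=W[...,2]
B=W[(z>72)&(z<105)&(np.hypot(W[...,0]-468,W[...,1]+70)<25)]
f=least_squares(lambda p:np.linalg.norm(B-p,axis=1)-13,B.mean(0)-[0,0,8],loss='soft_l1');print("ball",f.x,np.abs(f.fun).mean())
cv2.imwrite("pics/p5.png",cv2.resize(im[120:340,240:480],None,fx=2,fy=2))
E
```

```text
time: 20.7
tool_pos: [423.6, -76.9, 85.7]
tcp_rot: [-150.4, 8.0, -79.3]
ft_force: [-0.1, -0.3, 0.6]
finger_gap: 0.1
t 20.7 tcp [423.6 -76.9  85.7] J [-41.  -36.7 143.   31.1  63.7  28.8] tilt 30.54 F [-0.1 -0.3  0.6] gap 0.1
M [[0.184, -0.867, 0.462], [-0.973, -0.094, 0.211], [-0.139, -0.489, -0.861]]
shift [-6.7  0.8  7.3]
ball [463.45031004 -69.61967263  84.46112646] 1.476080062838895
```

View pics/p5.png

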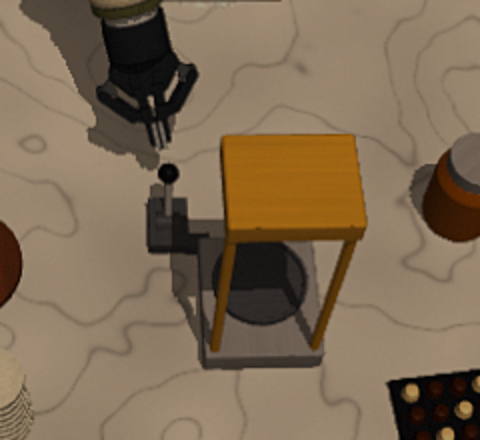

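The tips are right behind the ball, at (160,145) against the ball at (168,173), and offset about 7 mm sideways. I'll align and push towards +x.

```bash
python3 -m pendant '[[0,-7,0,3,0],[0,1.8,-8.7,4.6,0],[0,1.8,-8.7,4.6,0],[0,1.8,-8.7,4.6,0],[0,1.8,-8.7,4.6,0],[0,1.8,-8.7,4.6,0],[0,1.8,-8.7,4.6,0],[0,1.8,-8.7,4.6,0]]'; python3 -c "
from h import *
go([512,-69,80])"
```

```text
time: 21.55
tool_pos: [495.0, -68.4, 81.1]
tcp_rot: [-150.8, 8.3, -79.2]
ft_force: [-1.0, 0.7, -0.7]
finger_gap: 0.1
t 21.55 tcp [495.  -68.4  81.1] J [-32.3 -21.  133.2  31.4  54.8  33.6] tilt 30.26 F [-1.   0.7 -0.7] gap 0.1
M [[0.185, -0.871, 0.455], [-0.972, -0.094, 0.216], [-0.145, -0.483, -0.864]]
shift [  3.9 -14.2   8.6]
```

```bash
python3 -m pendant '[[0,1.5,-7,3.7,0],[0,1.5,-7,3.7,0],[0,0.8,-3.5,1.9,0],[0,0,0,0,0]]'; python3 - <<'E'
from h import *
go([512,-69,80])
from scipy.optimize import least_squares
im,d=optics.snapshot("scene"); W=pts("scene",d); z=W[...,2]
print(optics.search_frame("scene","switch_tip")[:2])
cv2.imwrite("pics/p6.png",cv2.resize(im[120:340,240:480],None,fx=2,fy=2))
E
```

```text
time: 21.95
tool_pos: [509.7, -68.0, 79.6]
tcp_rot: [-151.5, 8.5, -78.9]
ft_force: [-78.3, -11.5, 50.0]
finger_gap: -0.2
t 21.95 tcp [509.7 -68.   79.6] J [-30.8 -17.4 130.5  30.9  54.   34.6] tilt 29.67 F [-78.3 -11.5  50. ] gap -0.2
M [[0.19, -0.876, 0.444], [-0.971, -0.1, 0.219], [-0.147, -0.473, -0.869]]
shift [ 1.3 -2.1  0.4]
[{'at': [533.6, -65.5, 91.6], 'score': 0.64}]
```

View pics/p6.png

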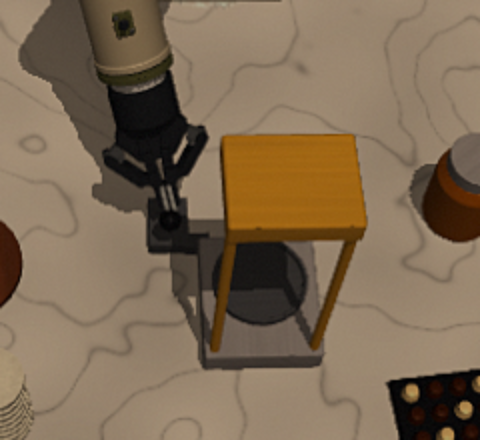

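The lever is against its stop: the wrist force is 93 N and the ball is at x≈530. I'll back off at once and check.

```bash
python3 -m pendant '[[0,-0.8,4,-2,0],[0,-1.5,7,-4,0],[0,0,10,-15,0],[0,0,10,-30,0],[0,0,0,-40,0],[0,0,0,-40,0],[0,0,0,0,0]]'; python3 - <<'E'
from h import *
go([512,-69,80])
from scipy.optimize import least_squares
for c in("scene","top"):
    im,d=optics.snapshot(c); W=pts(c,d); z=W[...,2]; cv2.imwrite(f"pics/{c}7.png",im)
    print([(np.round(e["at"]),round(e["score"],2)) for q in ("switch_tip","jar","cups","praline_tray") for e in optics.search_frame(c,q)[:1]])
    B=W[(z>72)&(z<105)&(np.hypot(W[...,0]-520,W[...,1]+68)<28)]; print(len(B))
    f=least_squares(lambda p:np.linalg.norm(B-p,axis=1)-13,B.mean(0)-[0,0,8],loss='soft_l1');print("ball",f.x,np.abs(f.fun).mean())
    b=W[(z>28)&(z<90)&(np.hypot(W[...,0]-550,W[...,1]+330)<58)]
    f=least_squares(lambda p:np.hypot(b[:,0]-p[0]-p[2]*(b[:,2]-55),b[:,1]-p[1]-p[3]*(b[:,2]-55))-50,[546,-330,0,0],loss='soft_l1'); print("axis",np.round(f.x,3))
E
```

```text
time: 22.75
tool_pos: [429.6, -100.6, 186.9]
tcp_rot: [-150.3, 7.8, -79.3]
ft_force: [0.5, -0.6, 0.5]
finger_gap: 0.2
t 22.75 tcp [ 429.6 -100.6  186.9] J [-43.5 -40.1 134.   29.1  75.4  33. ] tilt 30.59 F [ 0.5 -0.6  0.5] gap 0.2
M [[0.185, -0.866, 0.464], [-0.973, -0.096, 0.208], [-0.136, -0.49, -0.861]]
shift [ -1.  -22.  136.9]
[(array([635.,  32., 142.]), 0.54), (array([496., 292.,  97.]), 0.89), (array([ 762., -258.,  125.]), 0.56), (array([753., 254.,  11.]), 0.95)]
95
ball [526.53294792 -68.73530638  83.87277235] 1.3362216161468867
axis [ 5.44730e+02 -3.29232e+02 -1.30000e-02 -5.00000e-03]
[(array([467., 290., 123.]), 0.71), (array([ 738., -259.,  129.]), 0.71), (array([467., 289., 124.]), 0.38)]
87
ball [526.01458206 -68.6119097   84.26929008] 1.3868068512888072
axis [ 5.46578e+02 -3.27847e+02  3.50000e-02 -9.00000e-03]
```

View pics/scene7.png

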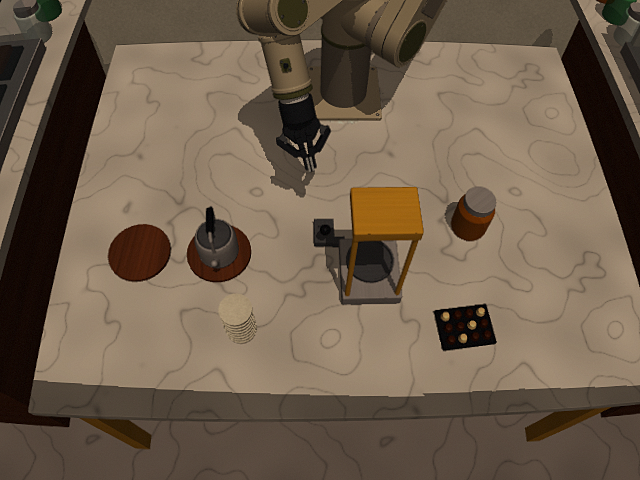

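The ball is now at x=526, z=84. That matches the full-over position for the hinge (525.5, 83). The robot is clear of everything, so I'm handing in.

```bash
python3 -c "
from bench import hand_in
print(hand_in())"
```

```text
the job is handed in; nothing more can be done
None
```

I moved the pot from the warmer to the nearer trivet, let go of it, and pushed the warmer's lever over to off. I then handed the job in at about 23 s of the 54 s allowed, with the arm clear of everything; no verdict is given.

**How it went**
- **Tilt:** The move rows have no tilt, so I got about 41° by pushing the tool against its reach limit.
- **Grasp:** The first grip sat about 9 mm too high on the handle, so I opened, went lower and gripped again.
- **Lift and placing:** The pot lifted 18 mm straight up, at about 0.53 kg. It came out without any sign of touching the hood and was lowered until the wrist no longer carried its weight.

**Last checks**
- **Pot:** Its axis is within about 3 mm of the trivet's centre. The scene camera gives about 0.014 rad of lean. The top camera gives about 0.035 rad, but it sees less of the pot and its fit is noisier. Both are under the 0.06 limit.
- **Lever:** The ball was measured at x 526, z 84 mm, which matches fully off (525.5, 83).
- **Bystanders:** The jar and cups are within about 4 mm of their starting readings, which is camera noise. The tray was within about 2 mm in the scene view. The top camera's last search did not find the tray.

**Higher than wanted:** At the lever's end stop the wrist force read about 93 N, under the 120 N limit. The fingers were doing the pushing, and I backed off at once.

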